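# Seat a mirror and hold the inspection torch on it

## Robot

A 6-joint arm with a two-finger parallel gripper is mounted at the origin on the work surface. World frame = base frame: x ahead of the robot, y to its left, z up, the work surface at z = 0. Lengths are in mm, angles in rad, forces in N, time in s.
With the tool pointing down it reaches from about 350 to 775 mm from the base axis. Payload 7.3 kg.
Tool frame: the origin (TCP) lies at the very end of the fingers, on their centre line; the grasp point (between the pads) lies bot.grip_point_offset behind it (bot.grip_point_offset is the distance from the TCP to the grasp point, in mm); z points along the fingers, y is the line along which they close (so a half turn about z gives the same grasp; the last joint's range is limited). The gripper opens to 92 mm and grips with 3 to 60 N. Pads are 19 mm wide; open, the fingers measure 130 mm over their backs; the gripper's body (75 mm by 190 mm) begins 47 mm behind the grasp point.
Start: joints at [-1.422, 0.342, 1.524, -0, 1.275, -0.146], TCP at [152.561, -502.367, 200.941] pointing down, gripper open.
Joint ranges: [-2.53, 2.53], [-0.77, 2.02], [0.04, 2.7], [-1, 4.14], [0.28, 2.66], [-3.11, 3.11]. Speed limits (rad/s): [2.57, 2.57, 3.14, 3.14, 3.14, 3.14].

## Interface

Orientations are given as [roll, pitch, yaw] about the fixed x, y, z axes, in that order (R = Rz(yaw) Ry(pitch) Rx(roll)).
In Python, from plant import bot gives the robot as it stands. The module is installed in compiled form; this text tells all that it offers.
- The arm moves only by the tool carry_out, never from a script. Its argument "plan" is a list of rows, each an object of numbers: "tx", "ty", "tz": the shift along the world's x, y, z in mm; "rx", "ry", "rz": the turn, a rotation vector about the world's x, y, z in rad. A call has 1 to 12 rows; each row shifts and turns the commanded pose from where the row before left it; what a row does not reach is not made up. A row lasts 1/10 s, in which the tool goes at most 50 mm and 8.59 degrees, less where a joint would pass 70% of its speed; a pose out of reach is approached as far as the arm can. A call with a gripper value outside its range is refused whole. "gripper" is the closure, from 0 (fully open) to 1 (shut), set as the call begins (left out, the last holds). The fingers move at their own pace and stop on an object; the grip force is fixed at half the most. Time passes only in rows, so rows that do not move let the fingers close. It gives the time, the measured TCP pose, the force, the opening and the grip force at its end, in the units of the state.
- bot.get_obs(): the state, without advancing time (a new reading comes with each control period).
- bot.capture(name): name is "side" or "top" or "wrist"; returns the picture (400x640x3 uint8, red, green, blue); there is no depth.
- bot.camera_model(name): a dict with "camera_matrix" (3x3 intrinsics, pixels), "dist" ([k1, k2, p1, p2, k3] as OpenCV has them; the pictures are not rectified), "R" (3x3) and "t" (3): a world point X has camera coordinates R X + t. Camera axes: x right, y down, z forward; pixel columns grow to the right and rows downward; lengths in mm; the calibration is good to about 2 mm. A picture is of the moment at which its call begins: read the wrist's pose just before it. camera_model takes no time and is no camera call; for the wrist camera it gives the pose at the moment of the call.
- bot.close_job(): hands the job in; it is judged then, once.
The state is a dict: "time": time; "joint_positions": joint angles; "dq": joint speeds; "tau": joint torques, N m; "tool_pos": TCP position; "tcp_rot": TCP orientation; "contact_force": force on the tool from outside, world axes, zero at the start; "moment": the same for the moment, N m; "grip_width": finger opening in mm; "finger_force": force on a finger pad.
Only numpy, scipy, OpenCV 4.12 (cv2) and the standard library are available. Lean on these libraries where they do the work, as an engineer would, in place of code of your own. Each camera call takes 0.05 s, during which the arm holds its last target. There are 200 camera calls.

## Task

Get the 50 mm metal mirror ready for a scratch check: take it from the rubber pad and set it down, without dropping it, fully home and flat in the round recess of the dark nest plate, and let go. Then draw the inspection torch up out of its stand, lean it over to about 45 degrees and finish while still holding it still in the air, its lens about 10 cm from the mirror and pointing at the middle of the mirror's face. Do not touch the mirror with the torch, and leave the other things on the table where they are.

Things in the scene. Friction and masses are not known exactly. Their poses are not given: they have to be found in the camera images.
- mirror: The mirror: a plain polished metal disc, 50 mm across and 14 mm thick, about 75 g, lying flat on the rubber pad, its upper face 17 mm above the table. Origin: centre of its underside; z is its axis, up. It is the larger of the two discs on the pad.
- mirror_face (a point): Centre of the mirror's upper face, 14 mm above its underside; moves with the mirror. 22 mm above the table when the mirror is seated in the nest.
- nest: Nest plate, fixed: a dark steel plate 150 x 90 mm, 14 mm high, with two recesses 6 mm deep in its top: a round one 54 mm across, centred 35 mm to -x of the origin, and a square one of 37 mm, centred 40 mm to +x. Origin: centre of its underside; x along the long side, z up. Stands at any yaw. A seated mirror stands 8 mm proud of the plate's top.
- nest_seat (a point): Centre of the floor of the round recess, 8 mm above the table. The mirror's underside centre comes to this point.
- stand: Torch stand, fixed: an aluminium block 64 x 64 mm, 50 mm high, on a foot 90 x 64 x 6 mm, with an upright round well 33 mm across and 44 mm deep in its middle. Origin: centre of its underside, under the well's axis; z up.
- torch: Inspection torch: black, round, straight, 125 mm long, about 110 g, upright and loose in the stand, lens down. Origin: centre of the lens face; z along its axis from lens to tail (it shines along -z). Head 30 mm across for 30 mm, then body 24 mm across to 122 mm, then tail button. In the stand lens 6 mm, tail 131 mm above the table. Centre of mass 55 mm from the lens.
- pad: Black rubber pad, fixed, 160 x 110 mm, 3 mm thick, on which the mirror and a small disc lie. Origin: centre of its underside, x along the long side.
- small_disc: Bystander: metal disc 25 mm across, 8 mm thick, on the other half of the pad. Origin: centre of its underside.
- window: Bystander: square glass plate 34 x 34 x 8 mm lying on the table nearest the robot. Origin: centre of its underside.
- driver: Bystander: screwdriver 180 mm long lying on the table. Origin at its underside near mid-length; x along it towards the tip.
- spool: Bystander: blue plastic ring, 100 mm across, 18 mm high. Origin: centre of its underside.
- jar: Bystander: closed jar 56 mm across, 70 mm high. Origin: centre of its underside.
- post_mount: Bystander: optic mount on a steel post, 60 mm round foot, 113 mm high, at the far side. Origin: centre of its underside.
Mind the look-alikes: they are no part of the job. What is shaped like the mirror but brown or orange is not meant.

How it is judged (in metres and radians):
On the way, in this order (a step that is already met when the one before it is completed fails the run):
1. the mirror lies fully home and flat in the round recess, let go (horizontal distance between mirror and nest_seat below 0.005 m and z of mirror in the frame of nest_seat below 0.002 m and angle between mirror's own z axis and vertical below 0.06 rad and contact force between the fingers and mirror below 0.1 N), for 0.2 s.
2. the torch is drawn up out of the stand in the fingers, its lens above the block's top (height (world z) of torch above 0.055 m and contact force between the fingers and torch above 1 N and contact force between torch and stand below 0.1 N), for 0.2 s.
At the end, for the whole second after the job is handed in: Mirror in the round recess (5 mm of centre, 2 mm of the floor, flat), not touched. Fingers hold the torch still, touching nothing else, lens over 50 mm up, leaning 30 to 60 degrees, lens end low; mirror face centre 60 to 150 mm ahead of the lens, within 25 mm of its axis in each cross direction (all of step 1 and contact force between the fingers and torch above 2 N and height (world z) of torch above 0.05 m and angle between torch's own z axis and vertical between 0.52 and 1.05 rad and x of mirror_face in the frame of torch between -0.025 and 0.025 m and y of mirror_face in the frame of torch between -0.025 and 0.025 m and z of mirror_face in the frame of torch between -0.15 and -0.06 m and linear speed of torch below 0.03 m/s and angular speed of torch below 0.3 rad/s and contact force between torch and stand below 0.1 N and contact force between torch and nest below 0.1 N and contact force between torch and mirror below 0.1 N and contact force between torch and pad below 0.1 N and contact force between torch and small_disc below 0.1 N and contact force between torch and window below 0.1 N and contact force between torch and driver below 0.1 N and contact force between torch and spool below 0.1 N and contact force between torch and jar below 0.1 N and contact force between torch and post_mount below 0.1 N); the arm keeps its last pose, push and grip.
It fails at once if a bystander is pushed from its place (20 mm; driver and spool 30 mm) (distance of any of small_disc, window, jar, post_mount from where it was at the start of the episode above 0.02 m or distance of any of driver, spool from where it was at the start of the episode above 0.03 m).
It fails at once if the mirror is let fall instead of being set down (linear speed of mirror above 0.5 m/s and contact force between the fingers and mirror below 0.1 N).
It fails at once if the torch knocks against the mirror (contact force between torch and mirror above 0.5 N).
It fails at once if the torch is dropped (linear speed of torch above 0.6 m/s and contact force between the fingers and torch below 0.1 N).
It also fails if it takes over 61 s, if anything falls off the work surface, if the arm or the gripper's body presses on something with over 40 N, if the wrist force passes 120 N, or if a joint passes its speed limit or range.

## Working session

There is one attempt and no reset: what is moved stays moved. The work goes in short steps, Python scripts to look and compute and a tool call to move; the robot and the scene stay as the last step left them, time stands still between calls to the robot, and variables do not carry over. Pictures are saved under pics/ and viewed, at most 10 in all, crops included, and the job is handed in when it is done.

Besides the shell and the picture viewer there is one more tool, called after ">>>" by a JSON object that holds its "method" and its "body". carry_out: Moves the arm, as the interface text tells. Its arguments: {"type":"object","properties":{"plan":{"type":"array"},"gripper":{"type":"number"}},"required":["plan"]}

```bash
mkdir -p pics; cat > h.py <<'E'
import numpy as np, cv2
from plant import bot
def cam(n):
    m=bot.camera_model(n); return [np.array(m[k],float) for k in("camera_matrix","dist","R","t")]
def ray(m,uv,z):
    K,d,R,t=m
    p=cv2.undistortPoints(np.array(uv,float).reshape(-1,1,2),K,d).reshape(-1,2)
    D=np.c_[p,np.ones(len(p))]@R; C=-R.T@t.ravel()
    return C+D*((z-C[2])/D[:,2])[:,None]
def proj(m,X):
    K,d,R,t=m
    return cv2.projectPoints(np.array(X,float).reshape(-1,1,3),cv2.Rodrigues(R)[0],t,K,d)[0].reshape(-1,2)
def shot(n,f=None):
    m=cam(n); im=cv2.cvtColor(np.array(bot.capture(n)),cv2.COLOR_RGB2BGR)
    if f: cv2.imwrite('pics/'+f,im)
    return im,m
E
python3 - <<'E'
from h import *
a,m=shot('top','top0.png'); b,m2=shot('side','side0.png')
print(bot.grip_point_offset, bot.get_obs())
for q in(m,m2): print(-q[2].T@q[3].ravel(), q[0][0,0])
E
```

```text
18.8 {'time': 0.1, 'joint_positions': array([-1.42199351e+00,  3.42615284e-01,  1.52491573e+00, -3.73460345e-05,
        1.27538464e+00, -1.46034061e-01]), 'dq': array([ 0.00216864, -0.00195033, -0.00080554,  0.00020246,  0.00067064,
       -0.00089175]), 'tau': array([ 1.81627984e-03, -4.32004738e+01, -2.44694138e+01,  7.19330111e-02,
        5.26359421e-02, -4.56839030e-05]), 'tool_pos': array([ 152.49010653, -501.95691552,  200.33608705]), 'tcp_rot': array([-3.14027853e+00, -1.57184322e-04,  2.94847675e-01]), 'contact_force': array([-0.85007037,  0.03126726, -0.44951576]), 'moment': array([ 0.03927119,  0.00788102, -0.00819138]), 'finger_force': 0.0, 'grip_width': 91.672674474312}
[ 363.97962625   -6.3103675  1491.6209162 ] 509.96809514413707
[258.35455758 633.87594016 676.86073319] 379.0972863181077
```

View pics/top0.png

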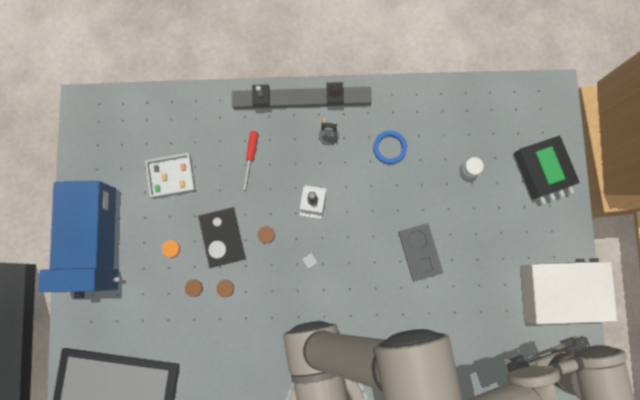

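View pics/side0.png

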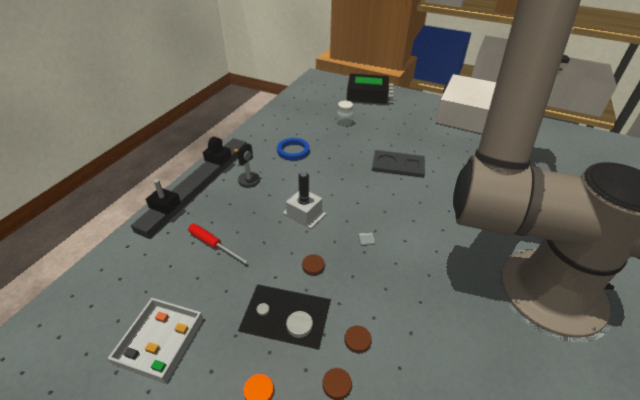

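The top view shows the mirror at about (217,249), the small disc at (217,222), the nest at about (420,252) with its round recess at about (416,240), and the torch in its stand at about (312,198). The side view agrees with this. Next I'll measure them.

```bash
python3 - <<'E'
from h import *
im=cv2.imread('pics/top0.png'); m=cam('top'); g=cv2.cvtColor(im,cv2.COLOR_BGR2GRAY)
def blobs(mask,x0,y0,x1,y1,amin):
    k=np.zeros_like(mask); k[y0:y1,x0:x1]=mask[y0:y1,x0:x1]
    return [c for c in cv2.findContours(k,cv2.RETR_EXTERNAL,cv2.CHAIN_APPROX_NONE)[0] if cv2.contourArea(c)>amin]
def show(n,cs,z):
    for c in cs:
        M=cv2.moments(c); uv=(M['m10']/M['m00'],M['m01']/M['m00']); r=cv2.minAreaRect(c)
        bx=ray(m,cv2.boxPoints(r),z)[:,:2]; print(n,np.round(uv,1),ray(m,[uv],z)[0].round(1),np.round(np.linalg.norm(np.diff(bx,axis=0),axis=1)),'ang',[round(float(np.degrees(np.arctan2(*(bx[i+1]-bx[i])[::-1]))),1) for i in(0,1)])
show('pad discs',blobs((g>140).astype(np.uint8),203,212,240,262,20),17)
show('pad',blobs((g<60).astype(np.uint8),190,200,250,275,500),3)
nest=blobs((g<90).astype(np.uint8),390,215,450,290,500); show('nest',nest,14)
show('stand',blobs((g>150).astype(np.uint8),290,178,335,222,100),50)
show('window',blobs((g>140).astype(np.uint8),298,248,322,275,30),8)
show('torchtail',blobs((g<70).astype(np.uint8),298,185,325,212,20),131)
print(ray(m,[(416,240),(426,266)],14))
cv2.imwrite('pics/z.png',np.hstack([cv2.resize(im[y:y+70,x:x+60],None,fx=6,fy=6,interpolation=cv2.INTER_CUBIC) for x,y in((390,217),(285,165))]))
E
```

```text
pad discs [204.1 256.5] [431.1 341.2  17. ] [46.  9. 46.] ang [0.2, -91.6]
pad discs [216.7 249.1] [451.5 304.5  17. ] [50. 46. 49.] ang [-91.6, 179.9]
pad discs [216.8 221.4] [532.  304.3  17. ] [23. 21. 23.] ang [-91.6, 180.0]
pad discs [238.  216.4] [544.9 242.3  17. ] [ 9. 41.  9.] ang [-91.7, 179.7]
stand [312.1 199.6] [583.2  24.   50. ] [124. 127. 124.] ang [-1.1, -91.7]
window [309.5 261. ] [410.1  37.    8. ] [67. 75. 66.] ang [-91.6, 178.4]
[[ 461.57689083 -272.9194703    14.        ]
 [ 386.06077104 -297.63748424   14.        ]]
```

View pics/z.png

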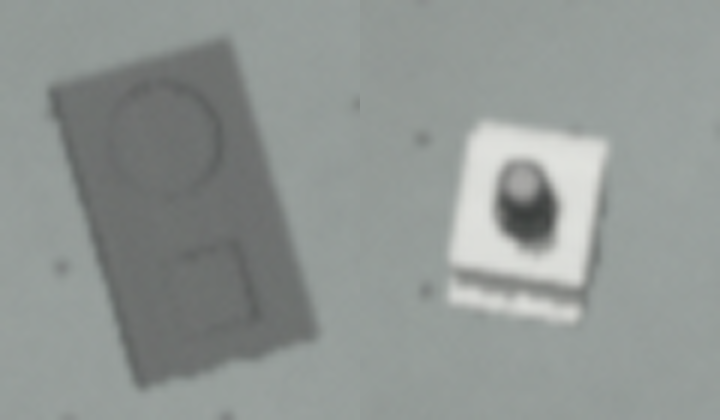

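The crop shows the round recess centred at about (417.5,240) in the full image, and the torch tail at about (312,195). I'll go over the nest and look from close by.

>>> {"method": "carry_out", "body": {"plan": [{"tx":30,"ty":20,"tz":8},{"tx":30,"ty":23,"tz":8},{"tx":30,"ty":23,"tz":8},{"tx":30,"ty":23,"tz":8},{"tx":30,"ty":23,"tz":8},{"tx":30,"ty":23,"tz":10},{"tx":30,"ty":23},{"tx":30,"ty":23},{"tx":30,"ty":23},{"tx":28,"ty":23},{"tx":0},{"tx":0}]}}

```text
invalid input at $.plan[0]: expected keys tx, ty, tz, rx, ry, rz
```

```bash
cat >> h.py <<'E'
def log():
    o=bot.get_obs(); open('log.txt','a').write(' '.join(map(str,[*o['joint_positions'],*o['tool_pos'],*o['tcp_rot']]))+'\n')
    print(round(o['time'],2),o['tool_pos'].round(1),o['tcp_rot'].round(3),'w',round(o['grip_width'],1),'F',round(o['finger_force'],1),o['contact_force'].round(1)); return o
E
python3 - <<'E'
from h import *
log(); im,m=shot('wrist','w1.png'); print(-m[2].T@m[3].ravel(), m[2])
print(proj(m,[[461,-275,14]]))
E
```

```text
0.1 [ 152.5 -502.   200.3] [-3.14  -0.     0.295] w 91.7 F 0.0 [-0.9  0.  -0.4]
[ 218.54257547 -482.12678141  383.60271351] [[ 0.29023598 -0.95695421 -0.00130765]
 [-0.92465466 -0.28079131  0.25723529]
 [-0.24652958 -0.07344981 -0.96634792]]
[[ 188.30784162 -183.83605336]]
```

View pics/w1.png

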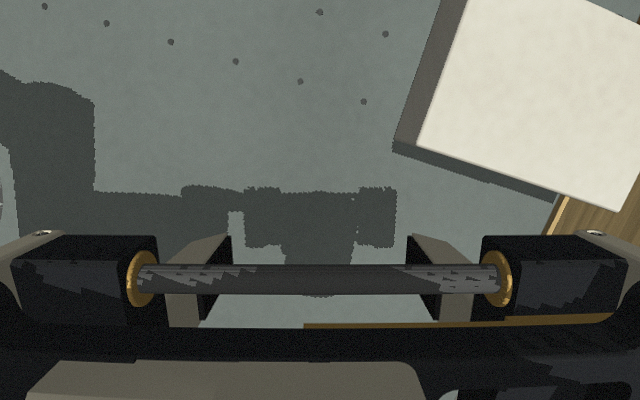

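All six keys are needed in every row. The wrist view shows the fingers across the bottom and the table ahead (+x) of the tool, so looks are best taken a little short of the target.

>>> {"method": "carry_out", "body": {"plan": [{"tx":30,"ty":20,"tz":8,"rx":0,"ry":0,"rz":0},{"tx":30,"ty":23,"tz":8,"rx":0,"ry":0,"rz":0},{"tx":30,"ty":23,"tz":8,"rx":0,"ry":0,"rz":0},{"tx":30,"ty":23,"tz":8,"rx":0,"ry":0,"rz":0},{"tx":30,"ty":23,"tz":8,"rx":0,"ry":0,"rz":0},{"tx":30,"ty":23,"tz":10,"rx":0,"ry":0,"rz":0},{"tx":25,"ty":23,"tz":0,"rx":0,"ry":0,"rz":0},{"tx":20,"ty":23,"tz":0,"rx":0,"ry":0,"rz":0},{"tx":15,"ty":23,"tz":0,"rx":0,"ry":0,"rz":0},{"tx":10,"ty":15,"tz":0,"rx":0,"ry":0,"rz":0},{"tx":0,"ty":0,"tz":0,"rx":0,"ry":0,"rz":0},{"tx":0,"ty":0,"tz":0,"rx":0,"ry":0,"rz":0}]}}

```text
time: 1.35
tool_pos: [402.5, -283.4, 250.8]
tcp_rot: [3.141, 0.0, 0.296]
contact_force: [0.8, -1.2, 0.8]
grip_width: 91.6
finger_force: 0.0
```

```bash
python3 - <<'E'
from h import *
log(); im,m=shot('wrist','w2.png')
print(proj(m,[[461,-277,14],[386,-297,14]]))
E
```

```text
1.35 [ 402.5 -283.4  250.8] [3.141 0.    0.296] w 91.6 F 0.0 [ 0.8 -1.2  0.8]
[[327.43630747 125.78972184]
 [325.01430107 185.79001095]]
```

View pics/w2.png

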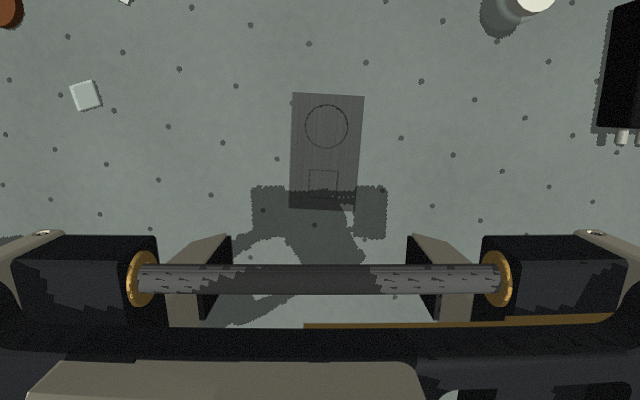

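The wrist view shows the round recess at about (326,126), within a couple of pixels of the predicted (327,126). I'll refine it from the dark ring and go on to the mirror.

```bash
python3 - <<'E'
from h import *
im=cv2.imread('pics/w2.png'); m=cam('wrist'); g=cv2.cvtColor(im,cv2.COLOR_BGR2GRAY)
x0,y0,w,h=298,100,58,54
c=cv2.resize(g[y0:y0+h,x0:x0+w],None,fx=8,fy=8,interpolation=cv2.INTER_CUBIC)
c=cv2.GaussianBlur(c,(0,0),3)
b=(c<np.median(c)-14).astype(np.uint8)
for k in sorted(cv2.findContours(b,cv2.RETR_EXTERNAL,cv2.CHAIN_APPROX_NONE)[0],key=len)[-2:]:
    e=cv2.fitEllipse(k); uv=np.array(e[0])/8+[x0-.44,y0-.44]; print(len(k),e,uv,[ray(m,[uv],z)[0].round(1) for z in(8,14)])
E
```

```text
443 ((149.34793090820312, 183.97389221191406), (174.1182861328125, 257.86895751953125), 18.7813720703125) [316.22849136 122.55673653] [array([ 460.4, -262.7,    8. ]), array([ 460.5, -262.8,   14. ])]
1000 ((228.72396850585938, 212.129638671875), (336.850341796875, 345.7398986816406), 3.752044200897217) [326.15049606 126.07620483] [array([ 459.9, -276.2,    8. ]), array([ 460., -276.,   14.])]
```

>>> {"method": "carry_out", "body": {"plan": [{"tx":5,"ty":45,"tz":0,"rx":0,"ry":0,"rz":0},{"tx":5,"ty":45,"tz":0,"rx":0,"ry":0,"rz":0},{"tx":5,"ty":45,"tz":0,"rx":0,"ry":0,"rz":0},{"tx":5,"ty":45,"tz":0,"rx":0,"ry":0,"rz":0},{"tx":5,"ty":45,"tz":0,"rx":0,"ry":0,"rz":0},{"tx":0,"ty":45,"tz":0,"rx":0,"ry":0,"rz":0},{"tx":0,"ty":45,"tz":0,"rx":0,"ry":0,"rz":0},{"tx":0,"ty":45,"tz":0,"rx":0,"ry":0,"rz":0},{"tx":0,"ty":45,"tz":0,"rx":0,"ry":0,"rz":0},{"tx":-5,"ty":45,"tz":0,"rx":0,"ry":0,"rz":0},{"tx":-5,"ty":45,"tz":0,"rx":0,"ry":0,"rz":0},{"tx":-5,"ty":45,"tz":0,"rx":0,"ry":0,"rz":0}]}}

```text
time: 2.6
tool_pos: [412.8, 257.5, 251.0]
tcp_rot: [3.141, -0.0, 0.293]
contact_force: [1.3, -0.1, 0.1]
grip_width: 91.7
finger_force: 0.0
```

>>> {"method": "carry_out", "body": {"plan": [{"tx":0,"ty":25,"tz":-40,"rx":0,"ry":0,"rz":-0.1},{"tx":0,"ty":23,"tz":-40,"rx":0,"ry":0,"rz":-0.1},{"tx":0,"ty":0,"tz":-20,"rx":0,"ry":0,"rz":-0.1},{"tx":0,"ty":0,"tz":0,"rx":0,"ry":0,"rz":0},{"tx":0,"ty":0,"tz":0,"rx":0,"ry":0,"rz":0},{"tx":0,"ty":0,"tz":0,"rx":0,"ry":0,"rz":0}]}}

```text
time: 3.2
tool_pos: [413.9, 304.3, 152.6]
tcp_rot: [-3.14, -0.003, -0.005]
contact_force: [0.0, 0.1, 0.4]
grip_width: 91.6
finger_force: 0.0
```

```bash
python3 - <<'E'
from h import *
log(); im,m=shot('wrist','w3.png')
hsv=cv2.cvtColor(im,cv2.COLOR_BGR2HSV); g=im.min(2)
b=((g>130)).astype(np.uint8); b[235:]=0
for k in cv2.findContours(b,cv2.RETR_EXTERNAL,cv2.CHAIN_APPROX_NONE)[0]:
    if cv2.contourArea(k)<150: continue
    e=cv2.fitEllipse(k); print(cv2.contourArea(k),np.round(e[0],1),np.round(e[1],1),ray(m,[e[0]],17)[0].round(1))
print(proj(m,[[451.5,304.5,17],[532,304.3,11]]))
E
```

```text
3.2 [413.9 304.3 152.6] [-3.14e+00 -3.00e-03 -5.00e-03] w 91.6 F 0.0 [0.  0.1 0.4]
4636.0 [584.8 208.1] [ 65.3 119.9] [391.2  21.6  17. ]
1883.0 [317.8 152.4] [48.7 49.3] [449.5 305.3  17. ]
197.0 [588.7 131.8] [21.8 29.4] [470.8  33.4  17. ]
495.0 [315.9  65.9] [24.5 25.9] [529.3 306.7  17. ]
931.0 [622.3  22.3] [31.8 45.3] [574.2  15.6  17. ]
23617.5 [448.6 100.9] [196.5 345.1] [498.2 180.4  17. ]
43283.5 [151.  111.1] [200.3 310.1] [490.7 466.2  17. ]
[[318.62908142 150.32240134]
 [318.41602336  63.88493526]]
```

View pics/w3.png

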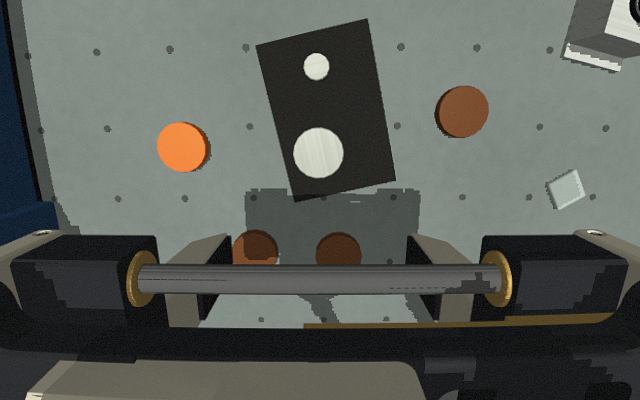

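The wrist view shows the mirror at (318,152), which casts to (449.5, 305.3). The small disc is at (316,66). The fingers will close along y, which is clear of everything, so I'll go down.

>>> {"method": "carry_out", "body": {"plan": [{"tx":12,"ty":0,"tz":-30,"rx":0,"ry":0,"rz":0},{"tx":12,"ty":0,"tz":-30,"rx":0,"ry":0,"rz":0},{"tx":12,"ty":1,"tz":-30,"rx":0,"ry":0,"rz":0},{"tx":0,"ty":0,"tz":-20,"rx":0,"ry":0,"rz":0},{"tx":0,"ty":0,"tz":-10,"rx":0,"ry":0,"rz":0},{"tx":0,"ty":0,"tz":0,"rx":0,"ry":0,"rz":0},{"tx":0,"ty":0,"tz":0,"rx":0,"ry":0,"rz":0}]}}

```text
time: 3.95
tool_pos: [449.3, 305.9, 32.3]
tcp_rot: [-3.141, -0.002, -0.005]
contact_force: [0.4, 0.1, 0.1]
grip_width: 91.8
finger_force: 0.0
```

```bash
python3 -c "
from h import *
log(); print(open('log.txt').read())"
```

```text
3.95 [449.3 305.9  32.3] [-3.141e+00 -2.000e-03 -5.000e-03] w 91.8 F 0.0 [0.4 0.1 0.1]
-1.421993505054152 0.3426152843471855 1.524915734150344 -3.734603450323372e-05 1.2753846419558494 -0.14603406067980568 152.49010652997617 -501.95691551546105 200.33608704857846 -3.1402785317307695 -0.0001571843222820668 0.294847675465443
-0.7690061581865372 0.24535362559185367 1.5206263197643684 -0.0004918863181021655 1.3757409544478856 0.5061106753847215 402.4604157544184 -283.3912017824272 250.81988973595782 3.1414709140789947 0.00048423499572192163 0.29577483252138737
0.4848385066989559 0.3649905027049938 1.632084876224692 -0.00017690814185867198 1.1416098910953147 2.0604069454617364 413.94738614866594 304.3472190084337 152.57770290686534 -3.140367515533476 -0.0026415584062069453 -0.0047003469609616655
0.45678977928636155 0.5649296819281928 1.6838088785042542 -0.00011944625261534004 0.8908601658817756 2.032653049316981 449.314699195981 305.9111117644311 32.27032699979206 -3.140787423432455 -0.0018264698829473236 -0.004992670160194335
```

>>> {"method": "carry_out", "body": {"plan": [{"tx":0,"ty":-0.5,"tz":-12,"rx":0,"ry":0,"rz":0},{"tx":0,"ty":0,"tz":-10,"rx":0,"ry":0,"rz":0},{"tx":0,"ty":0,"tz":0,"rx":0,"ry":0,"rz":0},{"tx":0,"ty":0,"tz":0,"rx":0,"ry":0,"rz":0}]}}

```text
time: 4.35
tool_pos: [448.3, 305.1, 8.6]
tcp_rot: [3.141, 0.001, -0.005]
contact_force: [-0.1, 0.1, -0.4]
grip_width: 92.0
finger_force: 0.0
```

>>> {"method": "carry_out", "body": {"plan": [{"tx":0,"ty":0,"tz":0,"rx":0,"ry":0,"rz":0},{"tx":0,"ty":0,"tz":0,"rx":0,"ry":0,"rz":0},{"tx":0,"ty":0,"tz":0,"rx":0,"ry":0,"rz":0},{"tx":0,"ty":0,"tz":0,"rx":0,"ry":0,"rz":0},{"tx":0,"ty":0,"tz":0,"rx":0,"ry":0,"rz":0},{"tx":0,"ty":0,"tz":0,"rx":0,"ry":0,"rz":0},{"tx":0,"ty":0,"tz":0,"rx":0,"ry":0,"rz":0},{"tx":0,"ty":0,"tz":0,"rx":0,"ry":0,"rz":0}], "gripper": 1}}

```text
time: 5.15
tool_pos: [448.6, 305.1, 8.9]
tcp_rot: [3.142, 0.0, -0.005]
contact_force: [-0.6, -0.1, 0.4]
grip_width: 32.3
finger_force: 0.0
```

The opening is 32 mm, less than the 50 mm disc, so the grasp may have missed. I'll look before going on.

```bash
python3 - <<'E'
from h import *
log(); im,m=shot('wrist','w4.png'); print(proj(m,[[449.5,305.3,17],[448.5,305,9]]))
t,_=shot('top','t4.png')
s,_=shot('side','s4.png')
a=cv2.resize(im[120:400,150:500],(400,300)); b=cv2.resize(s[280:370,230:350],(400,300),interpolation=cv2.INTER_CUBIC)
cv2.imwrite('pics/z4.png',np.hstack([a,b]))
E
```

```text
5.15 [448.6 305.1   8.9] [ 3.142  0.    -0.005] w 32.3 F 0.0 [-0.6 -0.1  0.4]
[[318.51455588 238.61730458]
 [319.03304495 235.33412836]]
```

View pics/z4.png

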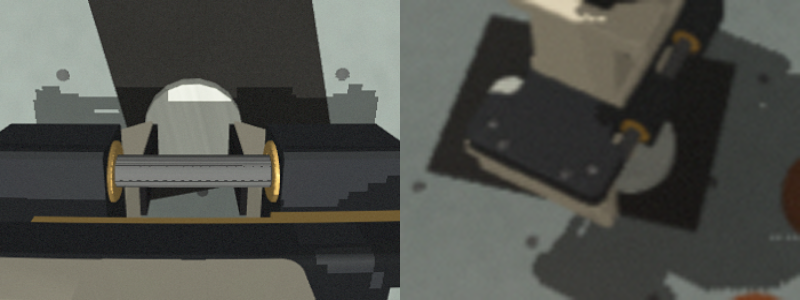

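The wrist crop shows the mirror between and under the fingers, with its far edge ahead of them. The side crop shows it partly under the gripper. I'll measure where the disc actually is.

```bash
python3 - <<'E'
from h import *
im=cv2.imread('pics/w4.png'); m=cam('wrist')
a=np.arange(0,2*np.pi,np.pi/8)
def circ(x,y,z,r=25): return np.c_[x+r*np.cos(a),y+r*np.sin(a),0*a+z]
o=cv2.resize(im[150:350,200:440],None,fx=3,fy=3,interpolation=cv2.INTER_CUBIC)
for p in proj(m,circ(449.5,305.3,17)): cv2.circle(o,tuple(int(v) for v in (p-[200,150])*3),3,(0,0,255),-1)
for z in (9,28):
  for y in(-16,16):
    p=proj(m,[[448.5,305.1+y,z]])[0]; cv2.circle(o,tuple(int(v) for v in (p-[200,150])*3),4,(0,255,0) if z==9 else (255,0,0),-1)
cv2.imwrite('pics/z5.png',o)
E
```

```text
(no output)
```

View pics/z5.png

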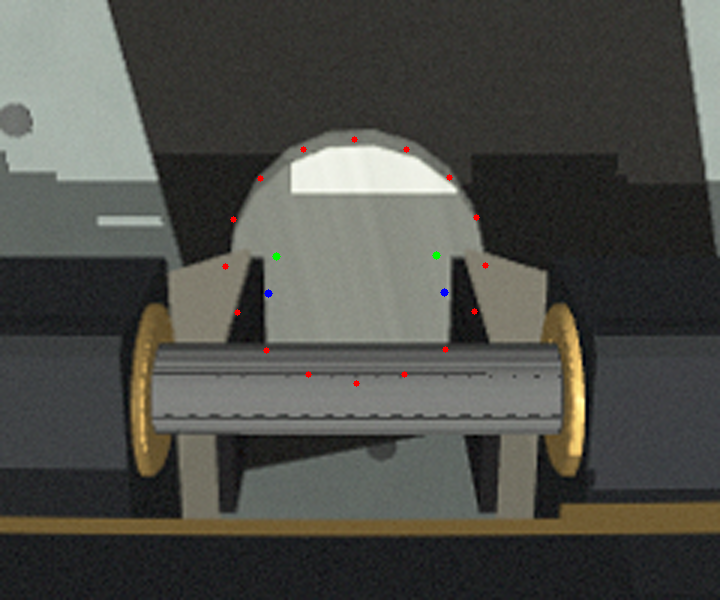

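The disc (red dots mark its predicted rim) has not moved. The finger tips lie inside its outline, so they closed above it: the true tip is higher than the reported TCP. I'll probe down gently onto the disc, whose top is known to be at 17 mm, to find the tip offset.

>>> {"method": "carry_out", "body": {"plan": [{"tx":0,"ty":0,"tz":-1,"rx":0,"ry":0,"rz":0},{"tx":0,"ty":0,"tz":-1,"rx":0,"ry":0,"rz":0},{"tx":0,"ty":0,"tz":0,"rx":0,"ry":0,"rz":0}]}}

```text
time: 5.6
tool_pos: [448.4, 305.0, 6.7]
tcp_rot: [3.141, 0.0, -0.005]
contact_force: [-0.4, 0.2, 0.2]
grip_width: 0.7
finger_force: 0.0
```

>>> {"method": "carry_out", "body": {"plan": [{"tx":0,"ty":0,"tz":-1,"rx":0,"ry":0,"rz":0},{"tx":0,"ty":0,"tz":-1,"rx":0,"ry":0,"rz":0},{"tx":0,"ty":0,"tz":0,"rx":0,"ry":0,"rz":0}]}}

```text
time: 5.9
tool_pos: [448.5, 305.1, 4.7]
tcp_rot: [3.141, 0.0, -0.005]
contact_force: [-0.7, 0.6, -0.2]
grip_width: 0.6
finger_force: 0.0
```

>>> {"method": "carry_out", "body": {"plan": [{"tx":0,"ty":0,"tz":-1,"rx":0,"ry":0,"rz":0},{"tx":0,"ty":0,"tz":-1,"rx":0,"ry":0,"rz":0},{"tx":0,"ty":0,"tz":0,"rx":0,"ry":0,"rz":0}]}}

```text
time: 6.2
tool_pos: [448.5, 305.1, 2.8]
tcp_rot: [3.141, 0.0, -0.005]
contact_force: [-0.5, 0.5, -0.1]
grip_width: 0.1
finger_force: 0.0
```

>>> {"method": "carry_out", "body": {"plan": [{"tx":0,"ty":0,"tz":-1,"rx":0,"ry":0,"rz":0},{"tx":0,"ty":0,"tz":-1,"rx":0,"ry":0,"rz":0},{"tx":0,"ty":0,"tz":0,"rx":0,"ry":0,"rz":0}]}}

```text
time: 6.5
tool_pos: [448.5, 305.1, 0.8]
tcp_rot: [3.141, 0.0, -0.005]
contact_force: [-0.8, -0.7, 0.5]
grip_width: 0.3
finger_force: 0.0
```

```bash
python3 - <<'E'
from h import *
log(); im,m=shot('wrist','w6.png')
s,ms=shot('side','s6.png'); print(proj(ms,[[448.5,305,2],[448.5,305,17],[448.5,305,27]]))
b=cv2.resize(s[270:370,240:360],(480,400),interpolation=cv2.INTER_CUBIC)
cv2.imwrite('pics/z6.png',np.hstack([cv2.resize(im[150:350,220:420],(320,400)),b]))
E
```

```text
6.5 [448.5 305.1   0.8] [ 3.141  0.    -0.005] w 0.3 F 0.0 [-0.8 -0.7  0.5]
[[299.53878828 325.90325435]
 [299.342462   321.85473156]
 [299.20855753 319.0917856 ]]
```

View pics/z6.png

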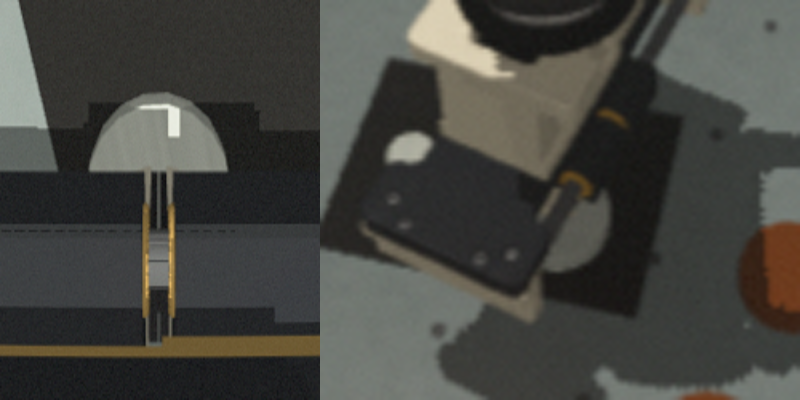

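The closed fingers are still above the disc, which hasn't moved. I'll keep probing down.

>>> {"method": "carry_out", "body": {"plan": [{"tx":0,"ty":0,"tz":-1,"rx":0,"ry":0,"rz":0},{"tx":0,"ty":0,"tz":-1,"rx":0,"ry":0,"rz":0},{"tx":0,"ty":0,"tz":-1,"rx":0,"ry":0,"rz":0},{"tx":0,"ty":0,"tz":0,"rx":0,"ry":0,"rz":0}]}}

```text
time: 7.0
tool_pos: [448.4, 305.1, -2.2]
tcp_rot: [3.141, 0.0, -0.005]
contact_force: [-0.8, 0.4, -0.2]
grip_width: 0.1
finger_force: 0.0
```

>>> {"method": "carry_out", "body": {"plan": [{"tx":0,"ty":0,"tz":-1,"rx":0,"ry":0,"rz":0},{"tx":0,"ty":0,"tz":-1,"rx":0,"ry":0,"rz":0},{"tx":0,"ty":0,"tz":0,"rx":0,"ry":0,"rz":0}]}}

```text
time: 7.3
tool_pos: [448.5, 305.1, -4.2]
tcp_rot: [3.141, 0.0, -0.005]
contact_force: [0.1, 0.8, 0.8]
grip_width: 0.3
finger_force: 0.0
```

>>> {"method": "carry_out", "body": {"plan": [{"tx":0,"ty":0,"tz":-1,"rx":0,"ry":0,"rz":0},{"tx":0,"ty":0,"tz":0,"rx":0,"ry":0,"rz":0}]}}

```text
time: 7.5
tool_pos: [448.5, 305.1, -5.2]
tcp_rot: [3.141, 0.0, -0.005]
contact_force: [0.4, 0.1, -0.7]
grip_width: 0.2
finger_force: 0.0
```

>>> {"method": "carry_out", "body": {"plan": [{"tx":0,"ty":0,"tz":-1,"rx":0,"ry":0,"rz":0},{"tx":0,"ty":0,"tz":0,"rx":0,"ry":0,"rz":0}]}}

```text
time: 7.7
tool_pos: [448.5, 305.1, -6.2]
tcp_rot: [3.141, 0.0, -0.005]
contact_force: [-0.1, -0.1, -0.6]
grip_width: 0.7
finger_force: 0.0
```

>>> {"method": "carry_out", "body": {"plan": [{"tx":0,"ty":0,"tz":-1,"rx":0,"ry":0,"rz":0},{"tx":0,"ty":0,"tz":0,"rx":0,"ry":0,"rz":0}]}}

```text
time: 7.9
tool_pos: [448.5, 305.1, -7.2]
tcp_rot: [3.141, 0.0, -0.005]
contact_force: [-0.2, -0.4, 0.1]
grip_width: 0.5
finger_force: 0.0
```

>>> {"method": "carry_out", "body": {"plan": [{"tx":0,"ty":0,"tz":-1,"rx":0,"ry":0,"rz":0},{"tx":0,"ty":0,"tz":0,"rx":0,"ry":0,"rz":0}]}}

```text
time: 8.1
tool_pos: [448.5, 305.1, -8.2]
tcp_rot: [3.141, 0.0, -0.005]
contact_force: [0.0, -0.3, -0.1]
grip_width: 0.2
finger_force: 0.0
```

>>> {"method": "carry_out", "body": {"plan": [{"tx":0,"ty":0,"tz":-1,"rx":0,"ry":0,"rz":0},{"tx":0,"ty":0,"tz":0,"rx":0,"ry":0,"rz":0}]}}

```text
time: 8.3
tool_pos: [448.6, 305.2, -8.5]
tcp_rot: [-3.142, -0.0, -0.005]
contact_force: [-1.9, -0.6, 6.3]
grip_width: 0.4
finger_force: 2.7
```

Contact at TCP z = -8.4 means the real finger tips are 25.4 mm short of the reported TCP. The tips need to be 7.5 mm above the disc's underside, which is TCP z ≈ -15 on the pad and ≈ -10 in the nest. I'll lift, open, go down and grip.

>>> {"method": "carry_out", "body": {"plan": [{"tx":0,"ty":0,"tz":10,"rx":0,"ry":0,"rz":0},{"tx":0,"ty":0,"tz":0,"rx":0,"ry":0,"rz":0},{"tx":0,"ty":0,"tz":0,"rx":0,"ry":0,"rz":0},{"tx":0,"ty":0,"tz":0,"rx":0,"ry":0,"rz":0},{"tx":0,"ty":0,"tz":0,"rx":0,"ry":0,"rz":0},{"tx":0,"ty":0,"tz":0,"rx":0,"ry":0,"rz":0},{"tx":0,"ty":0,"tz":0,"rx":0,"ry":0,"rz":0},{"tx":0,"ty":0,"tz":0,"rx":0,"ry":0,"rz":0},{"tx":0,"ty":0,"tz":0,"rx":0,"ry":0,"rz":0},{"tx":0,"ty":0,"tz":0,"rx":0,"ry":0,"rz":0}], "gripper": 0.2}}

```text
time: 9.3
tool_pos: [448.5, 305.1, 0.9]
tcp_rot: [3.141, 0.0, -0.005]
contact_force: [-0.8, -0.0, -0.3]
grip_width: 72.5
finger_force: 0.0
```

>>> {"method": "carry_out", "body": {"plan": [{"tx":1,"ty":0,"tz":-5,"rx":0,"ry":0,"rz":0},{"tx":0,"ty":0,"tz":-5,"rx":0,"ry":0,"rz":0},{"tx":0,"ty":0,"tz":-5,"rx":0,"ry":0,"rz":0},{"tx":0,"ty":0,"tz":0,"rx":0,"ry":0,"rz":0}]}}

```text
time: 9.7
tool_pos: [448.9, 304.8, -15.1]
tcp_rot: [3.141, 0.002, -0.005]
contact_force: [0.4, -0.4, -0.1]
grip_width: 73.1
finger_force: 0.0
```

>>> {"method": "carry_out", "body": {"plan": [{"tx":0,"ty":0,"tz":0,"rx":0,"ry":0,"rz":0},{"tx":0,"ty":0,"tz":0,"rx":0,"ry":0,"rz":0},{"tx":0,"ty":0,"tz":0,"rx":0,"ry":0,"rz":0},{"tx":0,"ty":0,"tz":0,"rx":0,"ry":0,"rz":0},{"tx":0,"ty":0,"tz":0,"rx":0,"ry":0,"rz":0},{"tx":0,"ty":0,"tz":0,"rx":0,"ry":0,"rz":0},{"tx":0,"ty":0,"tz":0,"rx":0,"ry":0,"rz":0}], "gripper": 1}}

```text
time: 10.4
tool_pos: [449.7, 305.2, -13.9]
tcp_rot: [-3.142, -0.0, -0.005]
contact_force: [0.7, -1.2, 1.4]
grip_width: 48.7
finger_force: 30.0
```

```bash
python3 - <<'E'
from h import *
log(); im,m=shot('wrist','w7.png')
b=cv2.GaussianBlur(im.min(2),(0,0),1)
b=(b>75).astype(np.uint8); b[240:]=0; b[:,:240]=0; b[:,400:]=0
for k in cv2.findContours(b,cv2.RETR_EXTERNAL,cv2.CHAIN_APPROX_NONE)[0]:
    if cv2.contourArea(k)>200: print(cv2.boundingRect(k),cv2.contourArea(k),k[:,0][k[:,0,1].argmin()])
for X in (449.5,451):
  print(proj(m,[[X+25,305,17],[X,280,17],[X,330,17]]).round(1))
E
```

```text
10.4 [449.7 305.2 -13.9] [-3.142 -0.    -0.005] w 48.7 F 30.0 [ 0.7 -1.2  1.4]
(274, 205, 91, 35) 2253.0 [310 205]
(288, 64, 54, 56) 2266.5 [309  64]
(240, 0, 155, 39) 2882.0 [240   0]
[[318.9 209.9]
 [368.1 256.6]
 [270.3 257.1]]
[[318.9 206.9]
 [368.2 253.9]
 [270.1 254.4]]
```

The mirror is gripped (30 N, 48.7 mm). Both the top and wrist measurements put the mirror-to-nest displacement at about (+10.3, -581.3), so I'll lift and carry it at constant yaw.

>>> {"method": "carry_out", "body": {"plan": [{"tx":0,"ty":0,"tz":5,"rx":0,"ry":0,"rz":0},{"tx":0,"ty":0,"tz":15,"rx":0,"ry":0,"rz":0},{"tx":0,"ty":0,"tz":30,"rx":0,"ry":0,"rz":0},{"tx":0,"ty":0,"tz":30,"rx":0,"ry":0,"rz":0},{"tx":0,"ty":-10,"tz":30,"rx":0,"ry":0,"rz":0},{"tx":0,"ty":-25,"tz":20,"rx":0,"ry":0,"rz":0},{"tx":0,"ty":-35,"tz":5,"rx":0,"ry":0,"rz":0},{"tx":0,"ty":-40,"tz":0,"rx":0,"ry":0,"rz":0},{"tx":0,"ty":-40,"tz":0,"rx":0,"ry":0,"rz":0},{"tx":0,"ty":-40,"tz":0,"rx":0,"ry":0,"rz":0},{"tx":0,"ty":-40,"tz":0,"rx":0,"ry":0,"rz":0},{"tx":0,"ty":-40,"tz":0,"rx":0,"ry":0,"rz":0}]}}

```text
time: 11.65
tool_pos: [449.2, 33.7, 121.2]
tcp_rot: [3.142, -0.0, -0.005]
contact_force: [0.6, 0.5, -0.8]
grip_width: 48.4
finger_force: 30.0
```

>>> {"method": "carry_out", "body": {"plan": [{"tx":0,"ty":-40,"tz":0,"rx":0,"ry":0,"rz":0},{"tx":0,"ty":-40,"tz":0,"rx":0,"ry":0,"rz":0},{"tx":0,"ty":-40,"tz":0,"rx":0,"ry":0,"rz":0},{"tx":0,"ty":-40,"tz":0,"rx":0,"ry":0,"rz":0},{"tx":0,"ty":-40,"tz":0,"rx":0,"ry":0,"rz":0},{"tx":0,"ty":-40,"tz":0,"rx":0,"ry":0,"rz":0},{"tx":0,"ty":-30,"tz":-10,"rx":0,"ry":0,"rz":0},{"tx":5,"ty":0,"tz":-20,"rx":0,"ry":0,"rz":0},{"tx":3,"ty":0,"tz":-20,"rx":0,"ry":0,"rz":0},{"tx":0,"ty":0,"tz":-20,"rx":0,"ry":0,"rz":0},{"tx":0,"ty":0,"tz":0,"rx":0,"ry":0,"rz":0},{"tx":0,"ty":0,"tz":0,"rx":0,"ry":0,"rz":0}]}}

```text
time: 12.85
tool_pos: [457.5, -234.8, 51.2]
tcp_rot: [-3.141, 0.0, -0.005]
contact_force: [0.7, 0.3, -0.3]
grip_width: 48.2
finger_force: 30.0
```

>>> {"method": "carry_out", "body": {"plan": [{"tx":2.5,"ty":-20,"tz":-20,"rx":0,"ry":0,"rz":0},{"tx":0,"ty":-15,"tz":-15,"rx":0,"ry":0,"rz":0},{"tx":0,"ty":-6.5,"tz":-10,"rx":0,"ry":0,"rz":0},{"tx":0,"ty":0,"tz":0,"rx":0,"ry":0,"rz":0},{"tx":0,"ty":0,"tz":0,"rx":0,"ry":0,"rz":0}]}}

```text
time: 13.35
tool_pos: [460.3, -276.1, 6.7]
tcp_rot: [3.141, -0.0, -0.005]
contact_force: [-0.5, -0.5, -0.5]
grip_width: 48.3
finger_force: 30.0
```

```bash
python3 - <<'E'
from h import *
o=log(); im,m=shot('wrist','w8.png')
# mirror far rim & recess far rim along column near centre
c=proj(m,[[o['tool_pos'][0]+1.5,o['tool_pos'][1],o['tool_pos'][2]+31]])[0]; print(c)
g=cv2.GaussianBlur(cv2.cvtColor(im,cv2.COLOR_BGR2GRAY),(0,0),.7)
for u in (300,319,338): print(u,g[180:240:1,u])
for x in(25,27): print(proj(m,[[460.5+x,-276.4,14],[o['tool_pos'][0]+1.8+x,o['tool_pos'][1],o['tool_pos'][2]+30.9]]))
cv2.imwrite('pics/z8.png',cv2.resize(im[150:300,220:420],(800,600),interpolation=cv2.INTER_CUBIC))
E
```

```text
13.35 [ 460.3 -276.1    6.7] [ 3.141 -0.    -0.005] w 48.3 F 30.0 [-0.5 -0.5 -0.5]
[318.78939794 253.95197962]
300 [ 88  88  87  87  88  89  87  86  87  88  89  89  88  88  89  89  85  75
  73  81  88  88  88  89  89  90  85  66  57  74  91  97  98  91  90 120
 172 202 206 204 205 196 154 119 112 112 112 112 112 112 111 112 112 112
 112 112 111 111 112 113]
319 [ 86  86  85  85  86  86  88  89  90  90  90  91  91  82  68  77  87  89
  88  89  85  67  51  49  54  76  92  96  98  98  99 115 159 195 203 201
 202 193 153 118 112 113 113 114 114 114 114 115 115 115 114 112 113 112
 112 111 110 110 111 111]
338 [ 89  88  88  88  87  87  86  87  88  87  88  89  88  86  87  88  88  84
  76  71  70  81  87  88  83  78  72  60  59  78  89  93  95  95 100 132
 180 203 206 205 205 194 152 118 111 112 111 111 111 112 112 112 113 112
 111 111 110 112 113 112]
[[319.05231811 197.40236987]
 [318.4966725  205.94310797]]
[[319.03282125 193.92316169]
 [318.47250161 201.97989103]]
```

View pics/z8.png

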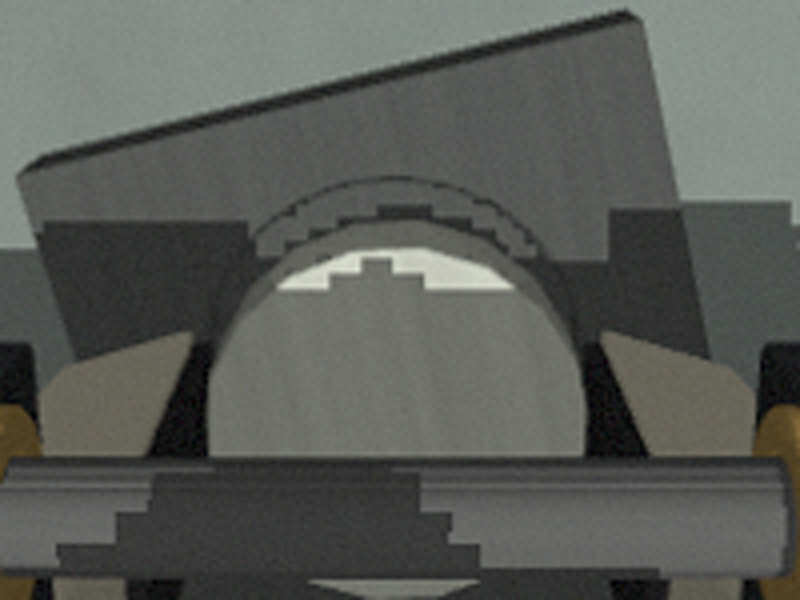

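The view shows the mirror held level just above the recess. The recess's far rim is at about v=194, the mirror's far underside edge at about v=205, and they are centred sideways. That puts the mirror about 1 mm short in x, so I'll correct it and lower with force checks.

>>> {"method": "carry_out", "body": {"plan": [{"tx":1,"ty":0,"tz":-4,"rx":0,"ry":0,"rz":0},{"tx":0,"ty":0,"tz":-4,"rx":0,"ry":0,"rz":0},{"tx":0,"ty":0,"tz":-2,"rx":0,"ry":0,"rz":0},{"tx":0,"ty":0,"tz":0,"rx":0,"ry":0,"rz":0},{"tx":0,"ty":0,"tz":0,"rx":0,"ry":0,"rz":0}]}}

```text
time: 13.9
tool_pos: [461.1, -276.3, -4.1]
tcp_rot: [-3.142, 0.0, -0.005]
contact_force: [0.3, 0.4, -0.1]
grip_width: 48.1
finger_force: 30.0
```

>>> {"method": "carry_out", "body": {"plan": [{"tx":0,"ty":0,"tz":-1,"rx":0,"ry":0,"rz":0},{"tx":0,"ty":0,"tz":-1,"rx":0,"ry":0,"rz":0},{"tx":0,"ty":0,"tz":0,"rx":0,"ry":0,"rz":0}]}}

```text
time: 14.2
tool_pos: [461.0, -276.3, -6.2]
tcp_rot: [-3.142, 0.0, -0.005]
contact_force: [-0.6, 0.6, -1.3]
grip_width: 48.3
finger_force: 30.0
```

>>> {"method": "carry_out", "body": {"plan": [{"tx":0,"ty":0,"tz":-1,"rx":0,"ry":0,"rz":0},{"tx":0,"ty":0,"tz":-1,"rx":0,"ry":0,"rz":0},{"tx":0,"ty":0,"tz":0,"rx":0,"ry":0,"rz":0}]}}

```text
time: 14.5
tool_pos: [460.9, -276.3, -8.2]
tcp_rot: [-3.142, 0.0, -0.005]
contact_force: [0.2, -0.1, -1.3]
grip_width: 48.6
finger_force: 30.0
```

The underside is below the plate's top with no force, so the mirror is in the recess. A last millimetre to touch the floor.

>>> {"method": "carry_out", "body": {"plan": [{"tx":0,"ty":0,"tz":-0.5,"rx":0,"ry":0,"rz":0},{"tx":0,"ty":0,"tz":-0.5,"rx":0,"ry":0,"rz":0},{"tx":0,"ty":0,"tz":0,"rx":0,"ry":0,"rz":0}]}}

```text
time: 14.8
tool_pos: [461.1, -276.4, -8.9]
tcp_rot: [3.141, -0.0, -0.005]
contact_force: [-0.5, 0.1, 1.1]
grip_width: 48.3
finger_force: 30.0
```

>>> {"method": "carry_out", "body": {"plan": [{"tx":0,"ty":0,"tz":0,"rx":0,"ry":0,"rz":0},{"tx":0,"ty":0,"tz":0,"rx":0,"ry":0,"rz":0},{"tx":0,"ty":0,"tz":0,"rx":0,"ry":0,"rz":0},{"tx":0,"ty":0,"tz":0,"rx":0,"ry":0,"rz":0},{"tx":0,"ty":0,"tz":0,"rx":0,"ry":0,"rz":0},{"tx":0,"ty":0,"tz":0,"rx":0,"ry":0,"rz":0},{"tx":0,"ty":0,"tz":10,"rx":0,"ry":0,"rz":0},{"tx":0,"ty":0,"tz":40,"rx":0,"ry":0,"rz":0},{"tx":0,"ty":0,"tz":40,"rx":0,"ry":0,"rz":0},{"tx":-15,"ty":0,"tz":40,"rx":0,"ry":0,"rz":0},{"tx":-15,"ty":0,"tz":40,"rx":0,"ry":0,"rz":0},{"tx":-10,"ty":0,"tz":0,"rx":0,"ry":0,"rz":0}], "gripper": 0.2}}

```text
time: 16.0
tool_pos: [422.8, -278.4, 167.0]
tcp_rot: [3.134, -0.008, -0.005]
contact_force: [-0.5, -1.0, 0.6]
grip_width: 73.6
finger_force: 0.0
```

```bash
python3 - <<'E'
from h import *
log(); im,m=shot('wrist','w9.png'); t,mt=shot('top','t9.png')
for im,mm,th,nm in ((im,m,70,'w'),(t,mt,120,'t')):
  p=proj(mm,[[460.5,-276.5,22]])[0]; print(nm,p)
  b=(cv2.GaussianBlur(im.min(2),(0,0),.7)>th).astype(np.uint8); r=38 if nm=='w' else 15
  k=np.zeros_like(b); cv2.circle(k,tuple(int(v) for v in p),r,1,-1); b&=k
  for q in cv2.findContours(b,cv2.RETR_EXTERNAL,cv2.CHAIN_APPROX_NONE)[0]:
    if cv2.contourArea(q)>60:
      e=cv2.fitEllipse(q); print(cv2.contourArea(q),np.round(e[0],1),np.round(e[1],1),ray(mm,[e[0]],22)[0].round(1))
print(proj(m,[[460.5,-276.5,22],[485.5,-276.5,22],[460.5,-251.5,22],[435.5,-276.5,22]]).round(1))
g=cv2.cvtColor(cv2.imread('pics/w9.png'),cv2.COLOR_BGR2GRAY); p=proj(m,[[460.5,-276.5,22]])[0].astype(int); print(p, g[p[1]-42:p[1]+42:2,p[0]],g[p[1],p[0]-42:p[0]+42:2])
E
```

```text
16.0 [ 422.8 -278.4  167. ] [ 3.134 -0.008 -0.005] w 73.6 F 0.0 [-0.5 -1.   0.6]
w [315.66201751 149.99486099]
4406.0 [315. 149.] [74.9 74.9] [ 461.5 -275.8   22. ]
t [417.75354264 240.13924403]
64.5 [425.4 248.4] [ 5.7 15. ] [ 436.2 -297.2   22. ]
80.0 [421.  233.6] [ 8.8 16.2] [ 479.1 -286.8   22. ]
[[315.7 150. ]
 [315.5 124.6]
 [290.8 150.2]
 [315.9 174.5]]
[315 149] [133 103  84  83  85  83  88  86  50 116 212 212 211 207 203 203 203 202
 202 205 201 202 205 202 202 201 199 197 199 199 200 199 198 198  49  83
  82  84  82  79  82  80] [ 82  87  84  83  90  82  87  80  48 111 202 197 193 195 200 194 201 204
 203 201 200 202 196 209 201 196 197 194 200 203 202 193 195 197  35  86
  84  87  83  86  82  85]
```

The mirror is seated: its disc centre is at about (460.8, -276.4), with the full 50 mm outline and a thin even dark ring around it at the expected height. Next is the torch, which I'll look at from just short of it.

>>> {"method": "carry_out", "body": {"plan": [{"tx":12,"ty":38,"tz":5,"rx":0,"ry":0,"rz":0},{"tx":14,"ty":38,"tz":5,"rx":0,"ry":0,"rz":0},{"tx":14,"ty":38,"tz":5,"rx":0,"ry":0,"rz":0},{"tx":14,"ty":38,"tz":5,"rx":0,"ry":0,"rz":0},{"tx":14,"ty":38,"tz":5,"rx":0,"ry":0,"rz":0},{"tx":14,"ty":38,"tz":0,"rx":0,"ry":0,"rz":0},{"tx":14,"ty":38,"tz":0,"rx":0,"ry":0,"rz":0},{"tx":14,"ty":36,"tz":0,"rx":0,"ry":0,"rz":0},{"tx":0,"ty":0,"tz":0,"rx":0,"ry":0,"rz":0},{"tx":0,"ty":0,"tz":0,"rx":0,"ry":0,"rz":0},{"tx":0,"ty":0,"tz":0,"rx":0,"ry":0,"rz":0}]}}

```text
time: 17.2
tool_pos: [530.5, 25.0, 185.0]
tcp_rot: [3.141, 0.002, -0.006]
contact_force: [-0.3, -0.1, -0.4]
grip_width: 73.3
finger_force: 0.0
```

```bash
python3 - <<'E'
from h import *
mt=cam('top'); print('top tail',ray(mt,[(312,195.3)],131).round(1))
log(); im,m=shot('wrist','w10.png'); g=cv2.cvtColor(im,cv2.COLOR_BGR2GRAY)
p=proj(m,[[583,24,131],[583,24,50],[551,-8,50],[615,56,50]]); print(p.round(1))
# white block top
b=(g>150).astype(np.uint8); b[235:]=0
for k in cv2.findContours(b,cv2.RETR_EXTERNAL,cv2.CHAIN_APPROX_NONE)[0]:
    if cv2.contourArea(k)>300: print('W',cv2.boundingRect(k),cv2.contourArea(k))
d=(g<85).astype(np.uint8); d[235:]=0
for k in cv2.findContours(d,cv2.RETR_EXTERNAL,cv2.CHAIN_APPROX_NONE)[0]:
    if cv2.contourArea(k)>200:
        r=cv2.boundingRect(k); print('D',r,cv2.contourArea(k),k[:,0][k[:,0,1].argmax()])
x,y=int(p[0,0]),int(p[0,1])
print(g[max(y-40,0):y+45:3,x-45:x+45:4])
L=np.loadtxt('log.txt'); q=L[:,:6]; P=L[:,6:9]
from scipy.optimize import least_squares
def fk(v):
    A,B,D,E,H,s=v; a=q[:,1];c=a+q[:,2]
    r=A+B*np.sin(a)+D*np.sin(c)+E*np.cos(c); z=H+B*np.cos(a)+D*np.cos(c)-E*np.sin(c)
    return np.c_[r*np.cos(q[:,0])-s*np.sin(q[:,0]),r*np.sin(q[:,0])+s*np.cos(q[:,0]),z]
f=least_squares(lambda v:(fk(v)-P).ravel(),[0,400,400,0,0,76]); print(f.x.round(1),np.abs(f.fun).max())
E
```

```text
top tail [[582.6  22.2 131. ]]
17.2 [530.5  25.  185. ] [ 3.141e+00  2.000e-03 -6.000e-03] w 73.3 F 0.0 [-0.3 -0.1 -0.4]
[[319.7 140.2]
 [319.5 134.1]
 [352.  166.9]
 [285.3  99.9]]
W (282, 86, 78, 93) 5339.0
D (521, 195, 82, 40) 1850.0 [524 234]
D (180, 194, 45, 41) 1421.5 [192 234]
D (253, 186, 161, 49) 7014.0 [255 234]
D (33, 142, 118, 93) 7180.5 [ 58 234]
D (304, 120, 32, 38) 912.5 [317 157]
D (0, 47, 17, 60) 448.5 [  0 106]
D (499, 0, 93, 35) 1694.0 [536  34]
D (124, 0, 31, 101) 585.0 [137 100]
[[124 129 125 126 123 226 227 226 223 222 220 216 217 217 222 220 222 220
  218 221 218 126 127]
 [130 125 124 129 125 222 223 221 223 225 226 225 220 219 220 217 222 219
  218 221 222 131 131]
 [126 123 123 123 140 223 222 225 223 225 223 224 223 225 224 221 218 218
  218 221 231 134 131]
 [128 128 126 124 174 223 226 224 225 223 223 224 221 223 224 223 223 225
  224 219 217 227 132]
 [127 127 126 127 196 219 219 218 220 222 225 226 224 222 222 221 225 223
  225 221 223 202 130]
 [132 125 125 128 216 216 219 221 221 220 222 219 222 219 225 225 225 224
  220 222 224 135 132]
 [131 128 132
[... 1580 characters left out ...]
 215 210 213 216 215 215 207 207
  212 133 129 126 123]
 [131 126 127 132 175 200 220 209 213 213 216 214 200 217 215 210 210 212
  188 130 130 127 129]
 [129 128 128 130 130 123 125 134 162 193 216 220 217 212 212 213 174 217
  150 133 131 133 129]
 [126 129 128 128 133 129 128 129 128 130 127 115 159 191 216 211 212 129
  131 131 129 130 124]
 [129 131 132 129 126 127 123 129 127 133 131 128 131 131 128 122 158 130
  129 129 128 128 128]
 [127 129 126 131 127 131 132 131 131 129 128 129 129 129 130 131 132 127
  129 128 128 133 130]
 [131 128 126 129 128 129 128 130 132 130 131 130 129 131 131 133 129 128
  130 129 127 132 129]]
[   6.8  463.8  378.4   19.3 -107.    76.4] 1.046970064278753
```

The tail is at about (320.5,142), which puts the torch axis at about (582, 23.5) and agrees with the top view. I've identified the arm geometry, so I'll check which lean azimuth is reachable while going down to the grasp.

>>> {"method": "carry_out", "body": {"plan": [{"tx":15,"ty":0,"tz":0,"rx":0,"ry":0,"rz":0},{"tx":20,"ty":-1,"tz":0,"rx":0,"ry":0,"rz":0},{"tx":16,"ty":0,"tz":0,"rx":0,"ry":0,"rz":0},{"tx":0,"ty":0,"tz":-20,"rx":0,"ry":0,"rz":0},{"tx":0,"ty":0,"tz":-20,"rx":0,"ry":0,"rz":0},{"tx":0,"ty":0,"tz":-20,"rx":0,"ry":0,"rz":0},{"tx":0,"ty":0,"tz":0,"rx":0,"ry":0,"rz":0},{"tx":0,"ty":0,"tz":0,"rx":0,"ry":0,"rz":0}]}}

```text
time: 18.05
tool_pos: [582.0, 23.7, 126.2]
tcp_rot: [3.141, 0.0, -0.007]
contact_force: [0.0, -0.6, 0.3]
grip_width: 73.4
finger_force: 0.0
```

```bash
cat > ik.py <<'E'
import numpy as np
from scipy.spatial.transform import Rotation as R
A,B,D,E,s=6.8,463.8,378.4,19.3,76.4; F=np.array([460.7,-276.4,22.])
L3=np.hypot(D,E); de=np.arctan2(E,D)
def ik(T,Rm,d6):
    W=T-d6*Rm[:,2]; rr=np.sqrt(W[0]**2+W[1]**2-s*s); q1=np.arctan2(W[1],W[0])-np.arctan2(s,rr)
    r=rr-A; z=W[2]-(d6-107); k=(r*r+z*z-B*B-L3*L3)/(2*B*L3)
    if abs(k)>1: return None
    b=np.arccos(k); q2=np.arctan2(r,z)-np.arctan2(L3*np.sin(b),B+L3*np.cos(b)); q3=b-de
    w=(R.from_euler('ZY',[q1,q2+q3]).inv()*R.from_matrix(Rm)*R.from_euler('z',-np.pi/2))
    e=w.as_euler('ZYZ'); return np.array([q1,q2,q3,*e])
def pose(phi,yaw,th=np.pi/4,dist=100,off=68.6):
    h=np.array([np.cos(phi),np.sin(phi),0]); d=np.sin(th)*h-np.cos(th)*np.array([0,0,1])
    Rm=(R.from_rotvec(th*np.array([np.sin(phi),-np.cos(phi),0]))*R.from_euler('ZX',[yaw,np.pi])).as_matrix()
    return F-d*(dist+off),Rm
E
python3 - <<'E'
from h import *; from ik import *
o=log(); q=o['joint_positions']; print(q.round(3), ik(o['tool_pos'],R.from_euler('xyz',o['tcp_rot']).as_matrix(),300).round(3))
for d6 in (250,330,400):
  for ph in range(-180,180,30):
    T,Rm=pose(np.radians(ph),0); v=ik(T,Rm,d6); print(d6,ph,T.round(),None if v is None else v.round(2))
E
```

```text
18.05 [582.   23.7 126.2] [ 3.141  0.    -0.007] w 73.4 F 0.0 [ 0.  -0.6  0.3]
[-0.091  0.512  1.469 -0.     1.161  1.487] [-0.091  0.523  1.459 -0.     1.161  1.487]
250 -180 [ 580. -276.  141.] [-0.45  1.12  0.47 -0.4   2.24  0.99]
250 -150 [ 564. -217.  141.] [-0.28  0.88  0.96 -0.56  1.86  1.28]
250 -120 [ 520. -173.  141.] [-0.16  0.63  1.44 -0.73  1.45  1.65]
250 -90 [ 461. -157.  141.] [-0.12  0.37  1.89 -0.96  1.02  2.04]
250 -60 [ 401. -173.  141.] [-0.31  0.11  2.27 -1.34  0.51  2.4 ]
250 -30 [ 357. -217.  141.] [-0.88 -0.05  2.44  1.55  0.25 -0.76]
250 0 [ 341. -276.  141.] [-1.27  0.12  2.25  1.1   0.86 -0.5 ]
250 30 [ 357. -336.  141.] [-1.28  0.39  1.86  0.81  1.25 -0.13]
250 60 [ 401. -380.  141.] [-1.16  0.65  1.41  0.6   1.61  0.26]
250 90 [ 461. -396.  141.] [-1.    0.9   0.93  0.43  1.98  0.61]
250 120 [ 520. -380.  141.] [-0.81  1.13  0.44  0.23  2.32  0.85]
250 150 [ 564. -336.  141.] [-0.63  1.31  0.06 -0.13  2.55  0.87]
330 -180 [ 580. -276.  141.] None
330 -150 [ 564. -217.  141.] [-0.23  1.02  0.75 -0.55  1.95  1.29]
330 -120 [ 520. -173.  141.] [-0.07  0.71 
[... 538 characters left out ...]
41.] None
400 -180 [ 580. -276.  141.] None
400 -150 [ 564. -217.  141.] [-0.19  1.17  0.49 -0.55  2.07  1.26]
400 -120 [ 520. -173.  141.] [-0.01  0.79  1.27 -0.66  1.55  1.74]
400 -90 [ 461. -157.  141.] [ 0.11  0.47  1.89 -0.91  1.11  2.24]
400 -60 [ 401. -173.  141.] [-0.02  0.14  2.43 -1.44  0.66  2.8 ]
400 -30 [ 357. -217.  141.] [-1.19 -0.2   2.74  1.71  0.46 -1.18]
400 0 [ 341. -276.  141.] [-1.64  0.16  2.4   1.03  0.97 -0.84]
400 30 [ 357. -336.  141.] [-1.5   0.49  1.85  0.72  1.29 -0.31]
400 60 [ 401. -380.  141.] [-1.29  0.81  1.23  0.54  1.69  0.18]
400 90 [ 461. -396.  141.] [-1.07  1.2   0.41  0.43  2.2   0.64]
400 120 [ 520. -380.  141.] None
400 150 [ 564. -336.  141.] None
```

Leaning with azimuth -120° (TCP ≈ [520, -173, 141]) keeps all joints well inside their ranges. I'll go down and grip the torch near its tail.

>>> {"method": "carry_out", "body": {"plan": [{"tx":0,"ty":0,"tz":-20,"rx":0,"ry":0,"rz":0},{"tx":0,"ty":0,"tz":-15,"rx":0,"ry":0,"rz":0},{"tx":0,"ty":0,"tz":-10,"rx":0,"ry":0,"rz":0},{"tx":0,"ty":0,"tz":-5,"rx":0,"ry":0,"rz":0},{"tx":0,"ty":0,"tz":0,"rx":0,"ry":0,"rz":0},{"tx":0,"ty":0,"tz":0,"rx":0,"ry":0,"rz":0}]}}

```text
time: 18.65
tool_pos: [582.6, 24.5, 76.8]
tcp_rot: [3.141, -0.001, -0.005]
contact_force: [0.8, -0.2, 0.0]
grip_width: 73.5
finger_force: 0.0
```

>>> {"method": "carry_out", "body": {"plan": [{"tx":0,"ty":0,"tz":0,"rx":0,"ry":0,"rz":0},{"tx":0,"ty":0,"tz":0,"rx":0,"ry":0,"rz":0},{"tx":0,"ty":0,"tz":0,"rx":0,"ry":0,"rz":0},{"tx":0,"ty":0,"tz":0,"rx":0,"ry":0,"rz":0},{"tx":0,"ty":0,"tz":0,"rx":0,"ry":0,"rz":0},{"tx":0,"ty":0,"tz":0,"rx":0,"ry":0,"rz":0},{"tx":0,"ty":0,"tz":0,"rx":0,"ry":0,"rz":0},{"tx":0,"ty":0,"tz":0,"rx":0,"ry":0,"rz":0},{"tx":0,"ty":0,"tz":0,"rx":0,"ry":0,"rz":0},{"tx":0,"ty":0,"tz":0,"rx":0,"ry":0,"rz":0}], "gripper": 1}}

```text
time: 19.65
tool_pos: [582.0, 24.6, 75.9]
tcp_rot: [3.142, 0.0, -0.005]
contact_force: [-0.1, 0.0, -0.6]
grip_width: 23.4
finger_force: 30.0
```

The torch is gripped (23.4 mm, 30 N). Now I'll draw it straight up.

>>> {"method": "carry_out", "body": {"plan": [{"tx":0,"ty":0,"tz":8,"rx":0,"ry":0,"rz":0},{"tx":0,"ty":0,"tz":12,"rx":0,"ry":0,"rz":0},{"tx":0,"ty":0,"tz":15,"rx":0,"ry":0,"rz":0},{"tx":0,"ty":0,"tz":20,"rx":0,"ry":0,"rz":0},{"tx":0,"ty":0,"tz":25,"rx":0,"ry":0,"rz":0},{"tx":0,"ty":0,"tz":25,"rx":0,"ry":0,"rz":0},{"tx":0,"ty":0,"tz":25,"rx":0,"ry":0,"rz":0},{"tx":0,"ty":0,"tz":20,"rx":0,"ry":0,"rz":0},{"tx":0,"ty":0,"tz":0,"rx":0,"ry":0,"rz":0},{"tx":0,"ty":0,"tz":0,"rx":0,"ry":0,"rz":0},{"tx":0,"ty":0,"tz":0,"rx":0,"ry":0,"rz":0}]}}

```text
time: 20.75
tool_pos: [581.3, 24.7, 224.7]
tcp_rot: [-3.141, 0.002, -0.005]
contact_force: [-0.9, -0.1, -0.9]
grip_width: 23.6
finger_force: 30.0
```

>>> {"method": "carry_out", "body": {"plan": [{"tx":0,"ty":-10,"tz":0,"rx":-0.11,"ry":0.0635,"rz":0},{"tx":-5,"ty":-15,"tz":0,"rx":-0.11,"ry":0.0635,"rz":0},{"tx":-10,"ty":-20,"tz":0,"rx":-0.11,"ry":0.0635,"rz":0},{"tx":-10,"ty":-20,"tz":0,"rx":-0.11,"ry":0.0635,"rz":0},{"tx":-10,"ty":-20,"tz":0,"rx":-0.11,"ry":0.0635,"rz":0},{"tx":-5,"ty":-20,"tz":0,"rx":-0.11,"ry":0.0635,"rz":0},{"tx":0,"ty":0,"tz":0,"rx":-0.02,"ry":0.0115,"rz":0},{"tx":0,"ty":0,"tz":0,"rx":0,"ry":0,"rz":0},{"tx":0,"ty":0,"tz":0,"rx":0,"ry":0,"rz":0}]}}

```text
time: 21.65
tool_pos: [542.4, -79.9, 226.0]
tcp_rot: [2.429, 0.356, -0.139]
contact_force: [0.2, -0.2, -1.3]
grip_width: 23.1
finger_force: 30.0
```

```bash
python3 - <<'E'
from h import *; from ik import *
o=log(); Rm=R.from_euler('xyz',o['tcp_rot']).as_matrix(); d=Rm[:,2]
print('q',o['joint_positions'].round(2),'d',d.round(3),'tilt',np.degrees(np.arccos(-d[2])).round(1))
print('lens',(o['tool_pos']+69.9*d).round(1),'target tcp',(F-d*(100+69.9)).round(1),'delta',(F-d*169.9-o['tool_pos']).round(1))
E
```

```text
21.65 [542.4 -79.9 226. ] [ 2.429  0.356 -0.139] w 23.1 F 30.0 [ 0.2 -0.2 -1.3]
q [ 0.08  0.68  1.16 -0.63  1.77  1.68] d [-0.352 -0.611 -0.709] tilt 44.8
lens [ 517.7 -122.6  176.4] target tcp [ 520.5 -172.6  142.5] delta [-21.8 -92.7 -83.5]
```

>>> {"method": "carry_out", "body": {"plan": [{"tx":-3,"ty":-13,"tz":-5,"rx":0,"ry":0,"rz":0},{"tx":-4,"ty":-18,"tz":-14,"rx":0,"ry":0,"rz":0},{"tx":-4,"ty":-18,"tz":-16,"rx":0,"ry":0,"rz":0},{"tx":-4,"ty":-18,"tz":-16,"rx":0,"ry":0,"rz":0},{"tx":-4,"ty":-14,"tz":-16,"rx":0,"ry":0,"rz":0},{"tx":-3,"ty":-8,"tz":-10,"rx":0,"ry":0,"rz":0},{"tx":0,"ty":-4,"tz":-6,"rx":0,"ry":0,"rz":0},{"tx":0,"ty":0,"tz":0,"rx":0,"ry":0,"rz":0},{"tx":0,"ty":0,"tz":0,"rx":0,"ry":0,"rz":0},{"tx":0,"ty":0,"tz":0,"rx":0,"ry":0,"rz":0},{"tx":0,"ty":0,"tz":0,"rx":0,"ry":0,"rz":0}]}}

```text
time: 22.75
tool_pos: [520.6, -172.9, 143.4]
tcp_rot: [2.427, 0.357, -0.139]
contact_force: [1.3, 0.5, -0.2]
grip_width: 23.3
finger_force: 30.0
```

```bash
python3 - <<'E'
from h import *; from ik import *
o=log(); Rm=R.from_euler('xyz',o['tcp_rot']).as_matrix(); d=Rm[:,2]
lens=o['tool_pos']+69.9*d; v=F-lens; a=v@d
print('tilt',np.degrees(np.arccos(-d[2])).round(1),'lens',lens.round(1),'ahead',a.round(1),'off',np.linalg.norm(v-a*d).round(1),'dq',np.abs(o['dq']).max().round(4))
# verify mirror and torch in cameras
s,ms=shot('side','s11.png'); t,mt=shot('top','t11.png'); w,mw=shot('wrist','w11.png')
tail=lens-125*d
for n,im,mm in(('side',s,ms),('top',t,mt),('wrist',w,mw)):
    print(n,'lens',proj(mm,[lens])[0].round(),'tail',proj(mm,[tail])[0].round(),'mirror',proj(mm,[F])[0].round())
x,y=proj(mt,[F])[0].astype(int); print(cv2.cvtColor(t,cv2.COLOR_BGR2GRAY)[y-14:y+15:2,x-14:x+15:2])
# black torch head in side view: dark mask near the expected segment
g=cv2.cvtColor(s,cv2.COLOR_BGR2GRAY); p0,p1=proj(ms,[lens-5*d])[0],proj(ms,[lens-80*d])[0]
for f in np.linspace(0,1,6):
    c=p0+(p1-p0)*f; n=np.array([-(p1-p0)[1],(p1-p0)[0]]); n/=np.linalg.norm(n)
    print(c.round(),[int(g[int(q[1]),int(q[0])]) for q in (c+k*n for k in range(-14,15,2))])
E
```

```text
22.75 [ 520.6 -172.9  143.4] [ 2.427  0.357 -0.139] w 23.3 F 30.0 [ 1.3  0.5 -0.2]
tilt 45.0 lens [ 496.  -215.7   94. ] ahead 100.5 off 1.2 dq 0.0042
side lens [371. 144.] tail [348. 125.] mirror [387. 157.]
top lens [400. 226.] tail [374. 207.] mirror [418. 240.]
wrist lens [319. 205.] tail [320. 280.] mirror [318. 181.]
[[ 87 151 157 156 154 145 138 129 123 119 117 117 117 141 160]
 [132 150 142 133 125 118 118 117 117 115 115 115 117 128 158]
 [125 121 118 117 116 114 122 132 127 118 115 116 117 122 153]
 [116 116 116 116 112 158 193 202 193 181 135 115 116 116 146]
 [115 115 115 111 168 207 210 210 206 207 195 139 116 117 133]
 [116 115 114 132 203 211 211 210 208 208 208 183 117 117 124]
 [116 115 116 155 210 212 212 211 209 207 209 197 127 117 117]
 [116 115 113 155 211 211 213 211 210 208 209 200 134 115 115]
 [115 115 112 138 208 211 213 212 211 209 209 198 124 116 115]
 [111 115 113 113 184 210 212 213 211 209 207 171 114 116 115]
 [106 116 113 111 121 179 208 212 212 205 173 119 115 116 115]
 [109 116 115 114 111 113 149 171 167 139 117 116 114 115 115]
 [122 112 115 115 115 115 114 112 113 115 116 117 115 115 115]
 [148 113 115 115 115 116 116 118 117 115 117 116 115 114 116]
 [156 112 115 114 115 116 115 117 116 116 116 116 116 115 116]]
[370. 143.] [119, 119, 125, 124, 75, 33, 28, 33, 31, 33, 117, 122, 123, 123, 122]
[368. 141.] [124, 118, 123, 122, 90, 30, 30, 33, 38, 53, 111, 123, 121, 123, 119]
[365. 139.] [123, 121, 123, 125, 108, 55, 33, 36, 50, 95, 121, 122, 123, 122, 123]
[362. 137.] [123, 121, 122, 124, 121, 46, 31, 26, 36, 84, 119, 123, 122, 119, 121]
[359. 135.] [123, 123, 123, 122, 121, 48, 30, 31, 29, 49, 120, 120, 121, 122, 121]
[357. 132.] [122, 122, 121, 102, 109, 100, 31, 28, 31, 57, 119, 118, 117, 119, 119]
```

The side view shows the torch on its expected axis, and the top view shows the mirror still seated and centred. By calculation the lens is 100 mm away, 1 mm off axis, at a 45° lean and still, so I'll hand in.

```bash
python3 -c "
from plant import bot
print(bot.close_job())"
```

```text
the job is handed in; nothing more can be done
None
```

The job is handed in: the mirror sits flat in the round recess, let go, and the torch is held still at 45°, its lens about 100 mm from the mirror and aimed within about 1 mm of its centre by my measurements; no verdict came back.

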